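# Tap-test the power boards

### The arm

A 7-joint arm with a two-finger parallel gripper is mounted at the origin on the work surface. World frame = base frame: x ahead of the robot, y to its left, z up, the work surface at z = 0. Lengths are in m, angles in rad, forces in N, time in s.
With the tool pointing down it reaches from about 0.35 to 0.9 m from the base axis. Payload 8.1 kg.
Tool frame: the origin (TCP) lies at the very end of the fingers, on their centre line; the grasp point (between the pads) lies 19 mm behind it; z points along the fingers, y is the line along which they close (so a half turn about z gives the same grasp; the last joint's range is limited). The gripper opens to 92 mm and grips with 3 to 60 N. Pads are 19 mm wide; open, the fingers measure 130 mm over their backs; the gripper's body (75 mm by 190 mm) begins 47 mm behind the grasp point.
Start: joints at [-1.353, 0.434, 0.025, 1.573, -0.012, 1.134, -0.075], TCP at [0.197, 0.593, 0.227] pointing down, gripper open.
Joint ranges: [-2.62, 2.62], [-0.44, 2.09], [-1.27, 1.32], [0.08, 2.57], [-1.32, 4.46], [0.12, 2], [-2.74, 2.74]. Speed limits (rad/s): [2.22, 2.22, 3.01, 3.01, 3.14, 3.14, 3.14].

### API

Orientations are given as a rotation vector (axis times angle).
In Python, from cell import readout, cams, job gives the robot as it stands.
- The arm moves only by the tool drive_tool, never from a script. Its argument "commands" is a list of rows, each a list of 3 entries, a list of its own where there are three numbers: the turn, a rotation vector about the tool's x, y, z in rad, then the shift along the tool's x, y, z in cm, then the gripper's target within -1 to 1 (fully open at 1, half-way at 0, shut at -1). A call has 1 to 20 rows; each row is the pose to reach, as a shift and turn from the pose commanded when the call began, along the tool's axes at that moment; what a row does not reach only later rows make up. A row lasts 1/12 s, in which the tool goes at most 41.7 mm and 7.16 degrees, less where a joint would pass 70% of its speed; a pose out of reach is approached as far as the arm can. A call with a gripper value outside its range is refused whole. The fingers move at their own pace and stop on an object; "newtons" is the grip in N (left out, the last holds). Time passes only in rows, so rows that repeat a pose let the fingers close. It gives the time, the measured TCP pose, the force, the opening and the grip force at its end, in the units of the state.
- readout.observe(): the state, without advancing time (a new reading comes with each control period).
- cams.get_image(name): name is "scene" or "top" or "wrist"; returns the picture (420x560x3 uint8, blue, green, red); there is no depth.
- cams.camera_info(name): a dict with "camera_matrix" (3x3 intrinsics, pixels), "R" (3x3) and "t" (3): a world point X has camera coordinates R X + t. Camera axes: x right, y down, z forward; pixel columns grow to the right and rows downward; lengths in m; the calibration is good to about 2 mm. A picture is of the moment at which its call begins: read the wrist's pose just before it. camera_info takes no time and is no camera call; for the wrist camera it gives the pose at the moment of the call.
- job.sign_off(): hands the job in; it is judged then, once.
The state is a dict: "clock": time; "joints": joint angles; "dq": joint speeds; "joint_efforts": joint torques, N m; "position": TCP position; "ee_rot": TCP orientation; "force": force on the tool from outside, world axes, zero at the start; "ft_torque": the same for the moment, N m; "width": opening from 0.0 (shut) to 1.0 (fully open); "gripper_force": force on a finger pad.
Only numpy, scipy, OpenCV 4.12 (cv2) and the standard library are available. Lean on these libraries where they do the work, as an engineer would, in place of code of your own. Each camera call takes 0.05 s, during which the arm holds its last target. There are 200 camera calls.

### The job

We are hunting a bad solder joint on the four boards in the sprung test cradles: with the fingertips, lightly tap the top of the transformer, then the top of the round capacitor, then the top of the finned heat sink, in that order, so that each board just dips and springs back. Do not touch the board with the ring-shaped coil, do not grip, lift or shove any board or cradle, leave the other things on the bench where they are, and finish clear with all boards back up.

Things in the scene. Friction and masses are not known exactly. Their poses are not given: they have to be found in the camera images.
- transformer: the transformer: a squat block 46 x 40 mm and 36 mm tall, a flat-topped dark steel core (46 x 18 mm on top, the long way along the cradle's x) through a copper winding; soldered at the centre of its board. Origin: centre of its underside, on the board; z up.
- transformer_top (a point): centre of the top of the transformer, 65 mm above the bench when its board is up; this is the spot to tap
- transformer_board (a joint): how far the sprung board carrying the transformer is pushed down, m: 0 = up at rest, 0.008 = bottomed. Spring: starts to give at about 0.8 N, 2.3 N at 3 mm, 4.8 N at 8 mm; it comes back up by itself
- transformer_cradle: loose test cradle under the board with the transformer: black base 100 x 84 x 10 mm (x, y, z), 0.4 to 0.8 kg, four steel guide posts of 6 mm diameter at x +-42, y +-34 mm, rising to 40 mm above the bench; the green board (94 x 78 x 3 mm, underside at 26 mm) floats on springs on them. Origin: centre of the underside on the bench, z up.
- capacitor: the capacitor: an upright round can, 30 mm across, 45 mm tall, flat top; soldered at the centre of its board. Origin: centre of its underside, on the board; z up.
- capacitor_top (a point): centre of the top of the capacitor, 74 mm above the bench when its board is up; this is the spot to tap
- capacitor_board (a joint): how far the sprung board carrying the capacitor is pushed down, m: 0 = up at rest, 0.008 = bottomed. Spring: starts to give at about 0.8 N, 2.3 N at 3 mm, 4.8 N at 8 mm; it comes back up by itself
- capacitor_cradle: loose test cradle under the board with the capacitor: black base 100 x 84 x 10 mm (x, y, z), 0.4 to 0.8 kg, four steel guide posts of 6 mm diameter at x +-42, y +-34 mm, rising to 40 mm above the bench; the green board (94 x 78 x 3 mm, underside at 26 mm) floats on springs on them. Origin: centre of the underside on the bench, z up.
- heatsink: the heat sink: a finned aluminium block 34 x 50 mm (x, y of the cradle), 26 mm tall, nine upright fins 2.2 mm thick with 3.8 mm gaps, fins running along the cradle's x; soldered at the centre of its board. Origin: centre of its underside, on the board; z up.
- heatsink_top (a point): centre of the top of the heatsink, 55 mm above the bench when its board is up; this is the spot to tap
- heatsink_board (a joint): how far the sprung board carrying the heatsink is pushed down, m: 0 = up at rest, 0.008 = bottomed. Spring: starts to give at about 0.8 N, 2.3 N at 3 mm, 4.8 N at 8 mm; it comes back up by itself
- heatsink_cradle: loose test cradle under the board with the heatsink: black base 100 x 84 x 10 mm (x, y, z), 0.4 to 0.8 kg, four steel guide posts of 6 mm diameter at x +-42, y +-34 mm, rising to 40 mm above the bench; the green board (94 x 78 x 3 mm, underside at 26 mm) floats on springs on them. Origin: centre of the underside on the bench, z up.
- coil: the coil: a low copper-wound ring, 42 mm across, 20 mm tall, with a small hole; soldered at the centre of its board. Origin: centre of its underside, on the board; z up.
- coil_top (a point): centre of the top of the coil, 49 mm above the bench when its board is up; not to be touched
- coil_board (a joint): how far the sprung board carrying the coil is pushed down, m: 0 = up at rest, 0.008 = bottomed. Spring: starts to give at about 0.8 N, 2.3 N at 3 mm, 4.8 N at 8 mm; it comes back up by itself
- coil_cradle: loose test cradle under the board with the coil: black base 100 x 84 x 10 mm (x, y, z), 0.4 to 0.8 kg, four steel guide posts of 6 mm diameter at x +-42, y +-34 mm, rising to 40 mm above the bench; the green board (94 x 78 x 3 mm, underside at 26 mm) floats on springs on them. Origin: centre of the underside on the bench, z up.
- jar: flux jar, amber glass with a white cap, 48 mm across, 60 mm tall; origin at the centre of its underside; a bystander
- spool: aluminium spool standing on end, 54 mm across, 38 mm tall; origin at the centre of its underside; a bystander
- screwdriver: screwdriver lying on the bench, 170 mm long along its x, handle to -x; origin under its middle; a bystander
Things that resemble listed ones, but are neither listed nor needed, are in the scene too. Leave any blue or pink look-alike of the transformer_cradle alone.

How it is judged:
On the way, in this order (a step that is already met when the one before it is completed fails the run):
1. the transformer is tapped from above by the fingers: 1 N or more on it, its board dips 1 mm or more, the other boards are up (contact force between transformer and the fingers above 1 N and value of joint transformer_board above 0.001 m and value of joint each of capacitor_board, heatsink_board below 0.001 m), for 0.04 s.
2. the round capacitor is tapped from above by the fingers: 1 N or more on it, its board dips 1 mm or more, the other boards are up (contact force between capacitor and the fingers above 1 N and value of joint capacitor_board above 0.001 m and value of joint each of transformer_board, heatsink_board below 0.001 m), for 0.04 s.
3. the finned heat sink is tapped from above by the fingers: 1 N or more on it, its board dips 1 mm or more, the other boards are up (contact force between heatsink and the fingers above 1 N and value of joint heatsink_board above 0.001 m and value of joint each of transformer_board, capacitor_board below 0.001 m), for 0.04 s.
At the end, for the whole second after the job is handed in: all four boards are back up (within 1 mm), every cradle stands upright and still on the bench within 12 mm of where it was, and the jar, spool and screwdriver are within 15 mm of where they were (value of joint each of transformer_board, capacitor_board, heatsink_board, coil_board below 0.001 m and distance of each of transformer_cradle, capacitor_cradle, heatsink_cradle, coil_cradle from where it was at the start of the episode below 0.012 m and height (world z) of each of transformer_cradle, capacitor_cradle, heatsink_cradle, coil_cradle below 0.006 m and angle between each of transformer_cradle, capacitor_cradle, heatsink_cradle, coil_cradle's own z axis and vertical below 0.12 rad and linear speed of each of transformer_cradle, capacitor_cradle, heatsink_cradle, coil_cradle below 0.02 m/s and distance of each of jar, spool, screwdriver from where it was at the start of the episode below 0.015 m); the robot touches nothing.
It fails at once if a cradle is shoved more than 12 mm, lifted more than 6 mm, or tipped (distance of any of transformer_cradle, capacitor_cradle, heatsink_cradle, coil_cradle from where it was at the start of the episode above 0.012 m or height (world z) of any of transformer_cradle, capacitor_cradle, heatsink_cradle, coil_cradle above 0.006 m or angle between any of transformer_cradle, capacitor_cradle, heatsink_cradle, coil_cradle's own z axis and vertical above 0.12 rad).
It fails at once if a board, its part or its cradle is hit or pressed harder than 15 N (contact force between any of transformer_cradle, capacitor_cradle, heatsink_cradle and the fingers above 15 N).
It fails at once if the board or cradle with the coil is touched (contact force between coil_cradle and the fingers above 0.3 N).
It fails at once if the jar, spool or screwdriver is moved more than 15 mm (distance of any of jar, spool, screwdriver from where it was at the start of the episode above 0.015 m).
It also fails if it takes over 43 s, if anything falls off the work surface, if the arm or the gripper's body presses on something with over 40 N, if the wrist force passes 120 N, or if a joint passes its speed limit or range.

## Working session

There is one attempt and no reset: what is moved stays moved. The work goes in short steps, Python scripts to look and compute and a tool call to move; the robot and the scene stay as the last step left them, time stands still between calls to the robot, and variables do not carry over. Pictures are saved under pics/ and viewed, at most 10 in all, crops included, and the job is handed in when it is done.

Besides the shell and the picture viewer there is one more tool, called after "Request:" in YAML: its name, and indented under it one key for each argument. drive_tool: Moves the arm, as the interface text tells. Its arguments: {"type":"object","properties":{"commands":{"type":"array"},"newtons":{"type":"number"}},"required":["commands"]}

```bash
mkdir -p pics; python3 - <<'E'
from cell import readout,cams
import cv2
s=readout.observe();print({k:s[k] for k in('clock','position','ee_rot','width','force')})
for n in('top','scene'):
    cv2.imwrite(f'pics/{n}0.png',cams.get_image(n)); c=cams.camera_info(n); print(n,c)
E
```

```text
{'clock': 0.0, 'position': array([0.19697375, 0.59263543, 0.2259631 ]), 'ee_rot': array([-5.01833528e-01, -3.10114736e+00,  2.36948208e-03]), 'width': 0.9950358795634884, 'force': array([0.54628075, 0.24529856, 0.47288971])}
top {'camera_matrix': array([[464.84591506,   0.        , 277.43626354],
       [  0.        , 464.84591506, 210.54928934],
       [  0.        ,   0.        ,   1.        ]]), 'R': array([[-0.01426413, -0.99988562,  0.00502822],
       [-0.99672871,  0.01381866, -0.07962987],
       [ 0.07955128, -0.00614762, -0.99681182]]), 't': array([0.03213251, 0.60168627, 1.10285767])}
scene {'camera_matrix': array([[379.34380236,   0.        , 283.13450956],
       [  0.        , 379.34380236, 207.40225302],
       [  0.        ,   0.        ,   1.        ]]), 'R': array([[ 0.75448972,  0.65622576, -0.01063112],
       [ 0.3712782 , -0.44011903, -0.81758653],
       [-0.5412003 ,  0.61291353, -0.5757076 ]]), 't': array([-0.4863817 , -0.16901017,  1.20304646])}
```

View pics/top0.png

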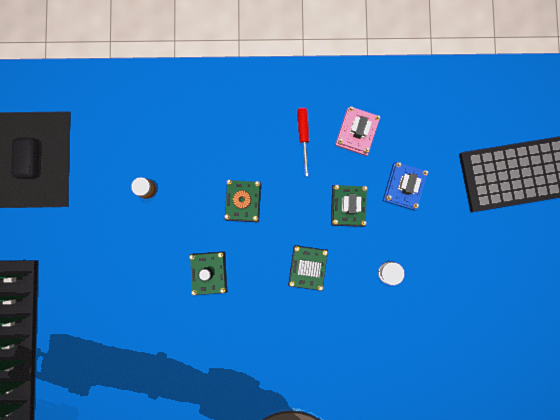

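View pics/scene0.png

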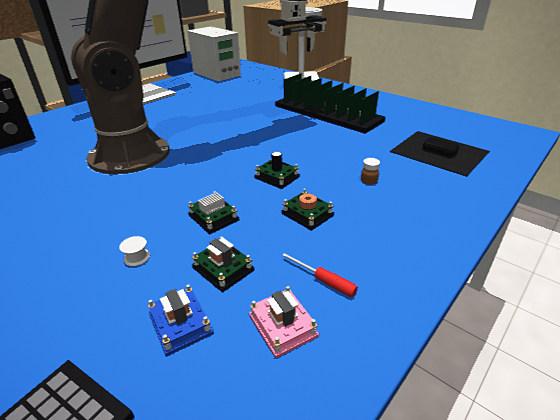

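The top view shows the green boards: coil (243,200), transformer (350,204), capacitor (206,274) and heat sink (310,268). There are blue (409,185) and pink (359,128) look-alikes of the transformer. The one meant is at (350,204), because it is the only transformer on a green board with a black base. I'll confirm it in an enlarged crop while measuring.

```bash
cat > h.py <<'E'
import numpy as np,cv2
from cell import readout,cams
def ray(n,uv,c=None):
    c=c or cams.camera_info(n);K,R,t=c['camera_matrix'],c['R'],c['t']
    return -R.T@t, R.T@np.linalg.inv(K)@[uv[0],uv[1],1]
def plane(n,uv,z,c=None):
    o,d=ray(n,uv,c);return o+d*(z-o[2])/d[2]
def tri(a,b):
    (o,d),(p,e)=a,b
    s=np.linalg.lstsq(np.c_[d,-e],p-o,rcond=None)[0]
    A,B=o+s[0]*d,p+s[1]*e
    return (A+B)/2,np.linalg.norm(A-B)
def greens(im):
    b,g,r=[im[...,i].astype(int) for i in range(3)]
    m=((g>b+12)&(g>r+12)).astype(np.uint8)*255
    m=cv2.morphologyEx(m,cv2.MORPH_CLOSE,np.ones((9,9)))
    return [c for c in cv2.findContours(m,cv2.RETR_EXTERNAL,cv2.CHAIN_APPROX_NONE)[0] if cv2.contourArea(c)>250]
E
python3 - <<'E'
from h import *
t=cv2.imread('pics/top0.png');s=cv2.imread('pics/scene0.png')
for c in greens(t):
    q=cv2.minAreaRect(c);P=np.array([plane('top',p,.029) for p in cv2.boxPoints(q)])
    e=P[1]-P[0];f=P[2]-P[1];L=e if np.linalg.norm(e)>np.linalg.norm(f) else f
    print(np.round(q[0]),'world',P.mean(0).round(4),'sides',np.linalg.norm(e).round(3),np.linalg.norm(f).round(3),'xaxis deg',np.degrees(np.arctan2(L[1],L[0])).round(1))
for c in greens(s): print('scene',cv2.minAreaRect(c)[0],cv2.contourArea(c))
A=cv2.resize(t[160:310,180:440],None,fx=3,fy=3,interpolation=cv2.INTER_CUBIC)
B=cv2.resize(s[140:300,180:340],None,fx=3.7,fy=3.7,interpolation=cv2.INTER_CUBIC)
cv2.imwrite('pics/ct.png',A);cv2.imwrite('pics/cs.png',B)
E
```

```text
[207. 273.] world [0.4544 0.1929 0.029 ] sides 0.078 0.094 xaxis deg -176.7
[308. 268.] world [ 0.4636 -0.0473  0.029 ] sides 0.094 0.078 xaxis deg -9.1
[349. 205.] world [ 0.6129 -0.1495  0.029 ] sides 0.078 0.092 xaxis deg 178.3
[242. 200.] world [0.6282 0.1085 0.029 ] sides 0.093 0.078 xaxis deg -3.3
scene (221.82928466796875, 259.4634094238281) 647.0
scene (210.6381378173828, 213.23916625976562) 320.0
scene (307.4945373535156, 205.11692810058594) 387.0
scene (277.1000061035156, 169.20001220703125) 294.0
scene (329.70269775390625, 92.28378295898438) 465.0
```

View pics/ct.png

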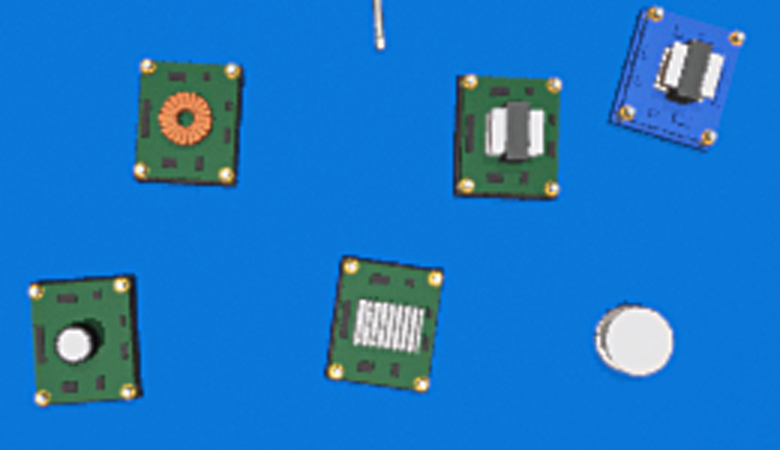

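View pics/cs.png

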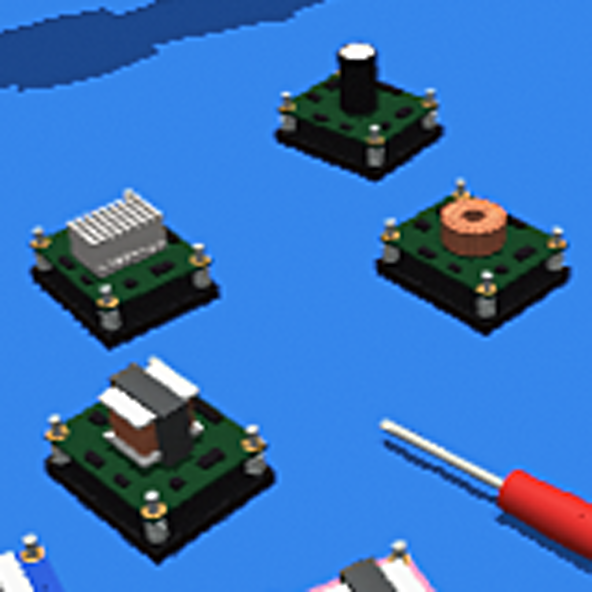

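The crops confirm it: the black-based green board at crop (508,135) carries the transformer, a dark core between white-topped winding flanges. I'll triangulate the top centres from their crop pixels: transformer (517,131)/(153,391), capacitor (74,344)/(357,51), heat sink (389,327)/(115,218).

```bash
python3 - <<'E'
from h import *
from scipy.spatial.transform import Rotation as R
P={'trafo':((517,131),(153,391),.065),'cap':((74,344),(357,51),.074),'hs':((389,327),(115,218),.055),'coil':((185,118),(474,216),.049)}
s=readout.observe();M=R.from_rotvec(s['ee_rot']);print(M.as_matrix().round(3))
for k,(a,b,z) in P.items():
    a=np.array([180,160])+(np.array(a)+.5)/3-.5;b=np.array([180,140])+(np.array(b)+.5)/3.7-.5
    X,g=tri(ray('top',a),ray('scene',b));Y=plane('top',a,z)
    print(k,X.round(4),'gap',g.round(4),'plane',Y.round(4),'scene plane',plane('scene',b,z).round(4),'tool shift cm',(M.inv().apply(Y-s['position'])*100).round(1))
E
```

```text
[[-0.949  0.315 -0.   ]
 [ 0.315  0.949 -0.001]
 [-0.    -0.001 -1.   ]]
trafo [ 0.6141 -0.1506  0.0624] gap 0.0017 plane [ 0.6133 -0.1508  0.065 ] scene plane [ 0.6172 -0.1518  0.065 ] tool shift cm [-63.  -57.4  16.2]
cap [0.4536 0.1928 0.0753] gap 0.0012 plane [0.454  0.1934 0.074 ] scene plane [0.4515 0.1941 0.074 ] tool shift cm [-37.  -29.8  15.2]
hs [ 0.4624 -0.0487  0.0549] gap 0.0002 plane [ 0.4625 -0.0487  0.055 ] scene plane [ 0.4624 -0.0489  0.055 ] tool shift cm [-45.4 -52.5  17.2]
coil [0.6286 0.109  0.0475] gap 0.0008 plane [0.6288 0.1091 0.049 ] scene plane [0.6298 0.1068 0.049 ] tool shift cm [-56.2 -32.2  17.8]
```

Two views agree to within 3 mm and the heights match the text. I'll shut the fingers and travel high towards the transformer.

Request:
drive_tool:
  commands:
    - [[0,0,0],[0,0,-1],-1]
    - [[0,0,0],[-63,-57.4,-1],-1]
    - [[0,0,0],[-63,-57.4,-1],-1]
    - [[0,0,0],[-63,-57.4,-1],-1]
    - [[0,0,0],[-63,-57.4,-1],-1]
    - [[0,0,0],[-63,-57.4,-1],-1]
    - [[0,0,0],[-63,-57.4,-1],-1]
    - [[0,0,0],[-63,-57.4,-1],-1]
    - [[0,0,0],[-63,-57.4,-1],-1]
    - [[0,0,0],[-63,-57.4,-1],-1]
    - [[0,0,0],[-63,-57.4,-1],-1]
    - [[0,0,0],[-63,-57.4,-1],-1]
    - [[0,0,0],[-63,-57.4,-1],-1]
    - [[0,0,0],[-63,-57.4,-1],-1]
    - [[0,0,0],[-63,-57.4,-1],-1]
    - [[0,0,0],[-63,-57.4,-1],-1]
    - [[0,0,0],[-63,-57.4,-1],-1]
    - [[0,0,0],[-63,-57.4,-1],-1]
    - [[0,0,0],[-63,-57.4,-1],-1]
    - [[0,0,0],[-63,-57.4,-1],-1]
  newtons: 10

```text
clock: 1.77
position: [0.5851, -0.0992, 0.2375]
ee_rot: [0.501, 3.101, 0.001]
force: [0.6, 0.8, 0.4]
width: 0.005
gripper_force: 0.0
```

```bash
cat > to.py <<'E'
import sys
from h import *
from scipy.spatial.transform import Rotation as R
s=readout.observe();M=R.from_rotvec(s['ee_rot'])
T={'trafo':(.6135,-.1505,.065),'cap':(.454,.193,.074),'hs':(.4625,-.0485,.055)}[sys.argv[1]]
print(s['clock'],s['position'].round(4),s['ee_rot'].round(3),s['width'],'F',s['force'].round(2),'shift cm',(M.inv().apply(np.array(T)-s['position'])*100).round(2),'tilt',M.as_matrix()[:,2].round(4),'q',s['joints'].round(2))
E
python3 to.py trafo
```

```text
1.7667 [ 0.5851 -0.0992  0.2375] [5.010e-01 3.101e+00 1.000e-03] 0.005300523342495656 F [0.62 0.82 0.4 ] shift cm [-4.3  -3.99 17.25] tilt [ 7.e-04  4.e-04 -1.e+00] q [-0.22  0.39  0.42  1.66 -0.17  1.13  1.5 ]
```

Request:
drive_tool:
  commands:
    - [[0,0,0],[-2,-2,5],-1]
    - [[0,0,0],[-2,-2,9],-1]
    - [[0,0,0],[-2,-2,12],-1]
    - [[0,0,0],[-2,-2,12],-1]
    - [[0,0,0],[-2,-2,12],-1]
    - [[0,0,0],[-2,-2,12],-1]

```text
clock: 2.27
position: [0.5981, -0.1225, 0.119]
ee_rot: [0.501, 3.099, 0.0]
force: [-0.3, 0.6, 0.3]
width: 0.005
gripper_force: 0.0
```

```bash
python3 to.py trafo; python3 - <<'E'
from h import *
cv2.imwrite('pics/w1.png',cams.get_image('wrist'))
E
```

```text
2.2667 [ 0.5981 -0.1225  0.119 ] [0.501 3.099 0.   ] 0.004694273020142956 F [-0.29  0.57  0.29] shift cm [-2.34 -2.17  5.4 ] tilt [ 0.0019 -0.     -1.    ] q [-0.15  0.53  0.38  1.76 -0.25  0.9   1.59]
```

View pics/w1.png

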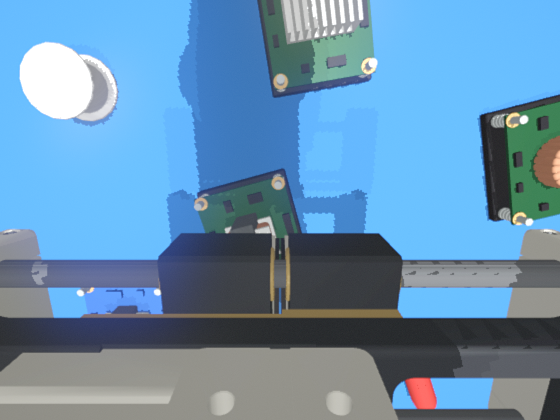

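The wrist view shows the transformer board at (250,205), just off the closed fingers, as the numbers say. I'll centre over it and lower to about 2 cm above.

Request:
drive_tool:
  commands:
    - [[0,0,0],[-2.35,-2.15,0],-1]
    - [[0,0,0],[-2.35,-2.15,2],-1]
    - [[0,0,0],[-2.35,-2.15,3.5],-1]
    - [[0,0,0],[-2.35,-2.15,3.5],-1]
    - [[0,0,0],[-2.35,-2.15,3.5],-1]
    - [[0,0,0],[-2.35,-2.15,3.5],-1]

```text
clock: 2.82
position: [0.6138, -0.1502, 0.0841]
ee_rot: [0.5, 3.098, 0.001]
force: [0.8, -0.2, -0.2]
width: 0.007
gripper_force: 0.0
```

```bash
python3 to.py trafo
```

```text
2.8167 [ 0.6138 -0.1502  0.0841] [5.000e-01 3.098e+00 1.000e-03] 0.007290985544678612 F [ 0.79 -0.15 -0.23] shift cm [ 0.02 -0.04  1.91] tilt [ 3.1e-03 -1.0e-04 -1.0e+00] q [-0.09  0.6   0.36  1.73 -0.27  0.85  1.65]
```

Request:
drive_tool:
  commands:
    - [[0,0,0],[0,0,1],-1]
    - [[0,0,0],[0,0,1.4],-1]
    - [[0,0,0],[0,0,1.6],-1]
    - [[0,0,0],[0,0,1.8],-1]
    - [[0,0,0],[0,0,1.95],-1]
    - [[0,0,0],[0,0,2.1],-1]
    - [[0,0,0],[0,0,2.25],-1]
    - [[0,0,0],[0,0,2.25],-1]
    - [[0,0,0],[0,0,2.25],-1]

```text
clock: 3.57
position: [0.6123, -0.1502, 0.0592]
ee_rot: [-0.502, -3.101, -0.001]
force: [-1.5, 2.2, 4.0]
width: 0.006
gripper_force: 1.9
```

Contact at about 4 N with the board dipping about 5 mm: that is the tap. Going up.

Request:
drive_tool:
  commands:
    - [[0,0,0],[0,0,-0.5],-1]
    - [[0,0,0],[0,0,-1],-1]
    - [[0,0,0],[0,0,-4],-1]
    - [[0,0,0],[0,0,-7],-1]
    - [[0,0,0],[0,0,-7],-1]
    - [[0,0,0],[0,0,-7],-1]

```text
clock: 4.07
position: [0.614, -0.1514, 0.1316]
ee_rot: [0.502, 3.096, -0.001]
force: [-0.3, 0.4, -0.8]
width: 0.007
gripper_force: 0.0
```

```bash
python3 to.py cap
```

```text
4.0667 [ 0.614  -0.1514  0.1316] [ 5.020e-01  3.096e+00 -1.000e-03] 0.007262281355711168 F [-0.33  0.39 -0.82] shift cm [26.09 27.63  5.65] tilt [ 0.0047 -0.0012 -1.    ] q [-0.1   0.55  0.39  1.69 -0.25  0.94  1.63]
```

Request:
drive_tool:
  commands:
    - [[0,0,0],[3,3,-1],-1]
    - [[0,0,0],[6,6,-1],-1]
    - [[0,0,0],[8.5,9,-1],-1]
    - [[0,0,0],[11,12,-1],-1]
    - [[0,0,0],[14,15,-1],-1]
    - [[0,0,0],[17,18,-1],-1]
    - [[0,0,0],[20,21,-1],-1]
    - [[0,0,0],[23,24,-1],-1]
    - [[0,0,0],[25,26.5,-1],-1]
    - [[0,0,0],[26.1,27.6,-1],-1]
    - [[0,0,0],[26.1,27.6,1],-1]
    - [[0,0,0],[26.1,27.6,3],-1]
    - [[0,0,0],[26.1,27.6,3],-1]
    - [[0,0,0],[26.1,27.6,3],-1]
    - [[0,0,0],[26.1,27.6,3],-1]

```text
clock: 5.32
position: [0.4522, 0.1932, 0.0996]
ee_rot: [0.503, 3.101, -0.001]
force: [0.7, 0.7, 0.1]
width: 0.006
gripper_force: 0.0
```

```bash
python3 to.py cap
```

```text
5.3167 [0.4522 0.1932 0.0996] [ 5.030e-01  3.101e+00 -1.000e-03] 0.00646081933621702 F [0.74 0.74 0.05] shift cm [-0.18  0.04  2.56] tilt [ 0.e+00 -4.e-04 -1.e+00] q [-0.77  0.39  0.33  2.06 -0.18  0.72  0.93]
```

Request:
drive_tool:
  commands:
    - [[0,0,0],[-0.2,0,1],-1]
    - [[0,0,0],[-0.2,0,1.7],-1]
    - [[0,0,0],[-0.2,0,2.1],-1]
    - [[0,0,0],[-0.2,0,2.3],-1]
    - [[0,0,0],[-0.2,0,2.5],-1]
    - [[0,0,0],[-0.2,0,2.7],-1]
    - [[0,0,0],[-0.2,0,2.9],-1]
    - [[0,0,0],[-0.2,0,2.9],-1]
    - [[0,0,0],[-0.2,0,2.9],-1]

```text
clock: 6.07
position: [0.4536, 0.1929, 0.0703]
ee_rot: [-0.502, -3.101, 0.0]
force: [-1.7, -2.0, 3.0]
width: 0.002
gripper_force: 1.4
```

The capacitor is tapped: about 3 N, with a dip of about 4 mm. Going up.

Request:
drive_tool:
  commands:
    - [[0,0,0],[0,0,-0.5],-1]
    - [[0,0,0],[0,0,-1],-1]
    - [[0,0,0],[0,0,-4],-1]
    - [[0,0,0],[0,0,-6],-1]
    - [[0,0,0],[0,0,-6],-1]
    - [[0,0,0],[0,0,-6],-1]

```text
clock: 6.57
position: [0.4546, 0.1938, 0.1317]
ee_rot: [0.501, 3.099, 0.004]
force: [-0.2, -0.5, -0.3]
width: 0.004
gripper_force: 0.0
```

```bash
python3 to.py hs
```

```text
6.5667 [0.4546 0.1938 0.1317] [0.501 3.099 0.004] 0.004227001323101851 F [-0.24 -0.5  -0.25] shift cm [ -8.37 -22.77   7.62] tilt [ 0.0027  0.0021 -1.    ] q [-0.78  0.34  0.35  2.03 -0.16  0.8   0.91]
```

Request:
drive_tool:
  commands:
    - [[0,0,0],[-1,-3,-1],-1]
    - [[0,0,0],[-2,-6,-1],-1]
    - [[0,0,0],[-3.5,-10,-1],-1]
    - [[0,0,0],[-5,-14,-1],-1]
    - [[0,0,0],[-6.5,-18,-1],-1]
    - [[0,0,0],[-7.7,-21,-1],-1]
    - [[0,0,0],[-8.4,-22.8,0],-1]
    - [[0,0,0],[-8.4,-22.8,2],-1]
    - [[0,0,0],[-8.4,-22.8,4],-1]
    - [[0,0,0],[-8.4,-22.8,5],-1]
    - [[0,0,0],[-8.4,-22.8,5],-1]
    - [[0,0,0],[-8.4,-22.8,5],-1]
    - [[0,0,0],[-8.4,-22.8,5],-1]

```text
clock: 7.65
position: [0.4619, -0.0495, 0.0808]
ee_rot: [0.501, 3.101, 0.0]
force: [0.4, -0.4, 0.2]
width: 0.006
gripper_force: 0.0
```

```bash
python3 to.py hs
```

```text
7.65 [ 0.4619 -0.0495  0.0808] [0.501 3.101 0.   ] 0.0055855946046665 F [ 0.35 -0.36  0.18] shift cm [-0.02  0.12  2.58] tilt [ 5.e-04  0.e+00 -1.e+00] q [-0.31  0.39  0.39  2.14 -0.24  0.65  1.5 ]
```

Request:
drive_tool:
  commands:
    - [[0,0,0],[0,0.1,1],-1]
    - [[0,0,0],[0,0.1,1.7],-1]
    - [[0,0,0],[0,0.1,2.1],-1]
    - [[0,0,0],[0,0.1,2.3],-1]
    - [[0,0,0],[0,0.1,2.5],-1]
    - [[0,0,0],[0,0.1,2.7],-1]
    - [[0,0,0],[0,0.1,2.95],-1]
    - [[0,0,0],[0,0.1,2.95],-1]
    - [[0,0,0],[0,0.1,2.95],-1]

```text
clock: 8.4
position: [0.4617, -0.0488, 0.0508]
ee_rot: [-0.502, -3.101, -0.0]
force: [-2.0, 0.6, 2.6]
width: 0.006
gripper_force: 1.5
```

The heat sink is tapped: about 2.6 N, with a dip of about 4 mm. Going up and clear.

Request:
drive_tool:
  commands:
    - [[0,0,0],[0,0,-0.5],-1]
    - [[0,0,0],[0,0,-1],-1]
    - [[0,0,0],[0,0,-4],-1]
    - [[0,0,0],[0,0,-8],-1]
    - [[0,0,0],[0,0,-12],-1]
    - [[0,0,0],[0,0,-15],-1]
    - [[0,0,0],[0,0,-15],-1]
    - [[0,0,0],[0,0,-15],-1]
    - [[0,0,0],[0,0,-15],-1]
    - [[0,0,0],[0,0,-15],-1]

```text
clock: 9.23
position: [0.461, -0.0487, 0.1998]
ee_rot: [-0.501, -3.1, 0.001]
force: [0.4, 0.3, -0.1]
width: 0.006
gripper_force: 0.0
```

```bash
python3 to.py hs; python3 - <<'E'
from h import *
a=cv2.imread('pics/scene0.png');b=cams.get_image('scene');cv2.imwrite('pics/scene1.png',b)
for c in greens(b): print(np.round(cv2.minAreaRect(c)[0],1),cv2.contourArea(c))
E
```

```text
9.2333 [ 0.461  -0.0487  0.1998] [-5.01e-01 -3.10e+00  1.00e-03] 0.006031024194690887 F [ 0.37  0.26 -0.13] shift cm [-0.16  0.08 14.48] tilt [-1.8e-03 -1.0e-04 -1.0e+00] q [-0.41  0.2   0.47  2.01 -0.11  0.95  1.37]
[221.8 259.4] 646.5
[210.6 213.3] 293.5
[307.  206.1] 385.0
[276.2 168.9] 296.0
[330.   87.9] 504.5
```

View pics/scene1.png

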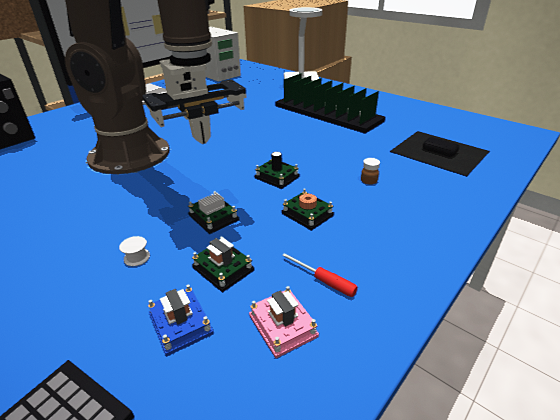

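The scene picture shows all boards up and in place: transformer (222,259), heat sink (211,213), capacitor (276,169) and coil (307,206). Nothing has been displaced and the gripper is clear.

```bash
python3 -c "
from cell import job
print(job.sign_off())"
```

```text
the job is handed in; nothing more can be done
None
```

I tapped the transformer, then the capacitor, then the heat sink (about 4, 3 and 2.6 N, dips of roughly 4–6 mm); all boards are back up, the coil board was not approached, the arm is clear, and the job was handed in at about 9.3 s, with no verdict returned.

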